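# Rock a ground stopper loose from its glass jar

## Task

The blue stopper with the flat knob has just been ground into the heavy glass jar on the stopped lap and has bound tight; a straight pull would only bring the jar up with it. Take it by the knob and rock it from side to side, easing it up a little with each rock until it frees, while the jar stays standing where it is and the tumbler, stone and cork block are left alone. Finish while still holding the stopper upright over the jar's mouth, just clear of the rim by about a finger's breadth.

Things in the scene. Friction and masses are not known exactly. Their poses are not given: they have to be found in the camera images.
- lap: round cast-iron grinding disc, 350 mm across, grey with turned rings, in a dark green pan 400 mm across and 10 mm high; fixed, not turning. Origin on the bench under its centre, z up; the disc's flat top is 19.5 mm above the bench.
- jar: squat heavy clear glass jar, about 1.3 kg, standing loose on the lap: foot 104 mm across, belly 126 mm across at 42 mm height, neck 60 mm across outside, flat rim 100 mm above the foot. Origin at the centre of the underside of its foot, z up. It is not clamped: pulled straight up on the stopper, it lifts off the lap before the stopper lets go.
- jar_mouth (a point): centre of the jar's mouth, at the height of the rim, 100 mm above the underside of the foot; axes as the jar's.
- stopper: blue glass stopper, 0.2 kg, 78 mm tall, axis z up. Origin at the centre of the plug's underside. Plug 38 mm across, 16 mm long; collar 48 mm across from 16 to 22 mm; stem 24 mm across; flat tablet knob from 28 to 78 mm: 44 mm wide along x, 22 mm thick along y (flat faces look to +y and -y). At the start the plug is 13 mm deep in the neck, the collar 3 mm above the rim.
- tumbler: small greenish drinking glass, 62 mm across, 85 mm tall, standing on the lap beside the jar; leave alone. Origin under its centre.
- stone: dark grey grinding hand-stone, 95 x 28 x 25 mm, lying on the bench; leave alone. Origin under its centre, long along x.
- cork_block: wood block faced with cork, 90 x 55 x 38 mm, lying on the bench; leave alone. Origin under its centre, long along x.
- knob (a point): centre of the stopper's tablet knob, 53 mm above the plug's underside, axes as the stopper's: the place to grip, across the 22 mm thickness, fingers from above. 25 mm of knob stands above it, 31 mm below it down to the collar. Rocked towards its flat faces the knob cannot turn between the fingers; rocked edge to edge it may unless gripped hard. A 60 N grip does it no harm.
- jar_neck (a point): centre of the ground zone in the neck, 6 mm below the rim. It grips the plug all round from 1 to 11 mm below the rim: 19 to 26 N against a straight pull. Leaned about this point (0.3 N m) the plug slips up on one side and down on the other: each swing from some 6 degrees one way to 6 the other lets it rise 2 mm with little pull. Over 7 degrees the collar meets the rim at first.

How it is judged (in metres and radians):
On the way, in this order (a step that is already met when the one before it is completed fails the run):
1. still in the neck, the stopper is leaned about 3 degrees or more to one side (z of stopper in the frame of jar_mouth below -0.002 m and ((y of jar in the frame of stopper above 0.0045 m and x of jar in the frame of stopper between -0.0045 and 0.0045 m) or (x of jar in the frame of stopper above 0.0045 m and y of jar in the frame of stopper between -0.0045 and 0.0045 m))), for 0.05 s.
2. still in the neck, it is then leaned about 3 degrees or more to the opposite side (whichever side came first, going on rocking meets this) (z of stopper in the frame of jar_mouth below -0.002 m and ((y of jar in the frame of stopper below -0.0045 m and x of jar in the frame of stopper between -0.0045 and 0.0045 m) or (x of jar in the frame of stopper below -0.0045 m and y of jar in the frame of stopper between -0.0045 and 0.0045 m))), for 0.05 s.
At the end, for the whole second after the job is handed in: The fingers hold the stopper still, upright within about 10 degrees, its plug's underside 3 to 35 mm above the jar's rim and its axis within 20 mm of the mouth's centre, touching nothing of the jar; the jar stands flat on the lap (z of stopper in the frame of jar_mouth between 0.003 and 0.035 m and horizontal distance between stopper and jar_mouth below 0.02 m and angle between stopper's own z axis and vertical below 0.17 rad and linear speed of stopper below 0.03 m/s and contact force between the fingers and stopper above 1.5 N and contact force between stopper and jar below 0.1 N and contact force between jar and lap above 4 N and angle between jar's own z axis and vertical below 0.03 rad and z of jar in the frame of lap below 0.0225 m); the arm keeps its last pose, push and grip.
It fails at once if the jar is lifted more than 8 mm off the lap (z of jar in the frame of lap above 0.0275 m).
It fails at once if the jar is tipped more than 7 degrees (angle between jar's own z axis and vertical above 0.12 rad).
It fails at once if the jar is shifted more than 30 mm (distance of jar from where it was at the start of the episode above 0.03 m).
It fails at once if the tumbler, stone or cork block is moved more than 20 mm (distance of any of tumbler, stone, cork_block from where it was at the start of the episode above 0.02 m).
It also fails if it takes over 42 s, if anything falls off the work surface, if the arm or the gripper's body presses on something with over 40 N, if the wrist force passes 120 N, or if a joint passes its speed limit or range.

## Robot

A 6-joint arm with a two-finger parallel gripper is mounted at the origin on the work surface. World frame = base frame: x ahead of the robot, y to its left, z up, the work surface at z = 0. Lengths are in m, angles in degrees, forces in N, time in s.
With the tool pointing down it reaches from about 0.2 to 0.875 m from the base axis. Payload 3.4 kg.
Tool frame: the origin (TCP) lies on the centre line of the jaws, within the pads' length; the fingertips stand 11 mm ahead of it and the grasp point (between the pads) lies 8 mm behind it (bot.nose_length is the z of the fingertips in the tool frame, in m); z points along the fingers, x is the direction in which the jaws open and shut, and the axes are right-handed (so a half turn about z gives the same grasp; the last joint's range is limited). The gripper opens to 94 mm and grips with 3 to 60 N. Pads are 16 mm wide; open, the fingers measure 119 mm over their backs; the gripper's body (75 mm by 177 mm) begins 78 mm behind the grasp point.
Start: joints at [-79.125, 15.808, 86.224, -0, 77.962, -6.933], TCP at [0.176, -0.547, 0.216] pointing down, gripper open.
Joint ranges: [-165.64, 165.64], [-43.16, 119.46], [12.63, 154.43], [-67.54, 247.53], [6.08, 155.33], [-154.97, 154.97]. Speed limits (degrees/s): [147.25, 147.25, 180, 180, 180, 180].

## Interface

Orientations are given as [roll, pitch, yaw] about the fixed x, y, z axes, in that order (R = Rz(yaw) Ry(pitch) Rx(roll)).
In Python, from rig import bot gives the robot as it stands. The module is installed in compiled form; this text tells all that it offers.
- The arm moves only by the tool move_arm, never from a script. Its argument "steps" is text: rows parted by semicolons, each of 7 numbers parted by spaces: the shift along the world's x, y, z in mm, then the turn, a rotation vector about the world's x, y, z in degrees, then the closure, from -1 (fully open) to 1 (shut). In form: x y z wx wy wz claw; .... A call has 1 to 12 rows; each row shifts and turns the pose as measured when the row begins; what a row does not reach is not made up. A row lasts 1/10 s, in which the tool goes at most 50 mm and 8.59 degrees, less where a joint would pass 70% of its speed; a pose out of reach is approached as far as the arm can. A call is refused whole if a number of a shift passes 50 or a number of a turn 8.59, either way. A call with a gripper value outside its range is refused whole. The fingers move at their own pace and stop on an object; "newtons" is the grip in N (left out, the last holds). Time passes only in rows, so rows that do not move let the fingers close. It gives the time, the measured TCP pose, the force and the opening at its end, in the units of the state.
- bot.get_state(): the state, without advancing time (a new reading comes with each control period).
- bot.camera(name): name is "side" or "top"; returns a dict with "image" (420x560x3 uint8, red, green, blue), "fx", "fy", "cx", "cy" (pixels), "extrinsics" (4x4, takes a point from camera to world coordinates). Camera axes: x right, y up, looking along -z (the intrinsics and any distortion apply to the point x, -y, -z); pixel columns grow to the right and rows downward; lengths in m; the calibration is good to about 2 mm. A picture is of the moment at which its call begins. There is no depth.
- bot.hand_in(): hands the job in, once; it reports no verdict.
The state is a dict: "time_s": time; "joints": joint angles; "joint_velocities": joint speeds; "joint_torque": joint torques, N m; "ee_pos": TCP position; "eef_rot": TCP orientation; "force": force on the tool from outside, world axes, zero at the start; "ft_torque": the same for the moment, N m; "grip_width": opening from 0.0 (shut) to 1.0 (fully open).
Only numpy, scipy, OpenCV 4.12 (cv2) and the standard library are available. Lean on these libraries where they do the work, as an engineer would, in place of code of your own. Each camera call takes 0.05 s, during which the arm holds its last target.

## Working session

There is one attempt and no reset: what is moved stays moved. The work goes in short steps, Python scripts to look and compute and a tool call to move; the robot and the scene stay as the last step left them, time stands still between calls to the robot, and variables do not carry over. Pictures are saved under pics/ and viewed, and the job is handed in when it is done.

Besides the shell and the picture viewer there is one more tool, called as a command line: name --argument value ..., lists and objects as JSON in quotes. move_arm: Moves the arm, as the interface text tells. Its arguments: {"type":"object","properties":{"steps":{"type":"string"},"newtons":{"type":"number"}},"required":["steps"]}

```bash
mkdir -p pics; python3 - <<'E'
from rig import bot
import cv2,numpy as np
print(bot.get_state())
for n in("side","top"):
    c=bot.camera(n); cv2.imwrite(f"pics/{n}0.png",c["image"][:,:,::-1]); np.save(f"pics/{n}0.npy",c["image"])
    print(n,c["fx"],c["fy"],c["cx"],c["cy"],[k for k in c]);print(np.round(c["extrinsics"],4))
E
```

```text
{'time_s': 0.0, 'joints': array([-7.91261755e+01,  1.58457939e+01,  8.62920994e+01,  1.63472021e-03,
        7.79635922e+01, -6.93350467e+00]), 'joint_velocities': array([ 0.05425055,  0.16358745,  0.06673805,  0.02915234, -0.05984075,
       -0.02035222]), 'joint_torque': array([ 1.61361928e-03, -4.04579830e+01, -2.37227851e+01,  7.03154854e-02,
        3.46029305e-02, -1.50193910e-04]), 'ee_pos': array([ 0.17574077, -0.54692024,  0.21564464]), 'eef_rot': array([-1.79986162e+02,  1.00550426e-01, -7.21930010e+01]), 'force': array([ 0.34531191, -0.0861231 , -0.10729192]), 'ft_torque': array([0.02697333, 0.01998098, 0.02765996]), 'grip_width': 0.999452927237133}
side 401.9338956403567 401.9338956403567 279.02240942275364 208.45492881475408 ['image', 'fx', 'fy', 'cx', 'cy', 'extrinsics']
[[-0.9954  0.0474 -0.0828  0.3965]
 [-0.0953 -0.5352  0.8393  0.836 ]
 [-0.0045  0.8434  0.5373  0.6498]
 [ 0.      0.      0.      1.    ]]
top 483.5051969273133 483.5051969273133 279.07758289010974 202.4302077972081 ['image', 'fx', 'fy', 'cx', 'cy', 'extrinsics']
[[-0.017   0.994  -0.1081  0.3244]
 [-0.9998 -0.0155  0.0143  0.0065]
 [ 0.0126  0.1083  0.994   1.4549]
 [ 0.      0.      0.      1.    ]]
```

View pics/side0.png

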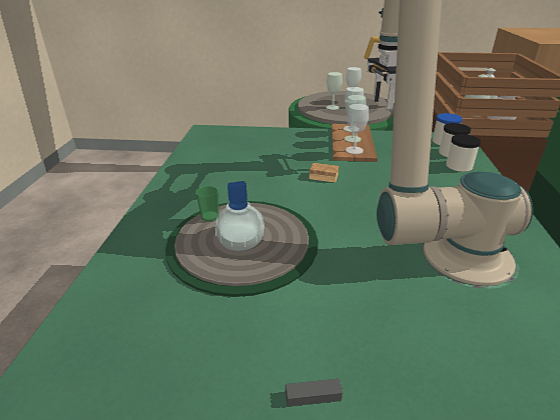

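View pics/top0.png

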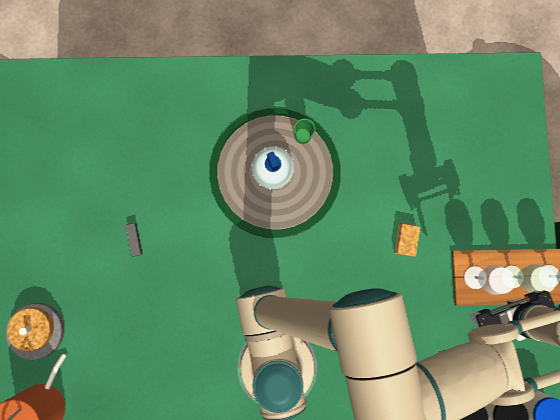

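The side view shows the blue knob near (237,195), the jar near (240,228) and the tumbler near (208,203). In the top view the knob is near (272,161), the jar near (273,168) and the tumbler near (304,130). Next I'll enlarge both crops and triangulate.

```bash
cat > h.py <<'E'
import numpy as np,cv2
from rig import bot
def ray(c,u,v):
    d=np.array([(u-c["cx"])/c["fx"],-(v-c["cy"])/c["fy"],-1.]);E=c["extrinsics"]
    return E[:3,3],E[:3,:3]@d
def plane(c,u,v,z):
    o,d=ray(c,u,v);return o+d*(z-o[2])/d[2]
def tri(c1,p1,c2,p2):
    o1,d1=ray(c1,*p1);o2,d2=ray(c2,*p2)
    s=np.linalg.lstsq(np.c_[d1,-d2],o2-o1,rcond=None)[0]
    a=o1+s[0]*d1;b=o2+s[1]*d2;return (a+b)/2,np.linalg.norm(a-b)
def proj(c,p):
    E=c["extrinsics"];q=E[:3,:3].T@(np.array(p)-E[:3,3]);return np.array([c["cx"]+c["fx"]*q[0]/-q[2],c["cy"]-c["fy"]*q[1]/-q[2]])
def blue(im):
    h=cv2.cvtColor(im,cv2.COLOR_RGB2HSV);return cv2.inRange(h,(105,120,30),(130,255,255))
E
python3 - <<'E'
from h import *
for n,(x,y) in(("side",(180,160)),("top",(220,110))):
    c=bot.camera(n);im=c["image"];m=blue(im)
    w=im[y:y+110,x:x+130]
    cv2.imwrite(f"pics/{n}1.png",cv2.resize(w[:,:,::-1],None,fx=5,fy=5,interpolation=cv2.INTER_CUBIC)[:600])
    k,l,st,ce=cv2.connectedComponentsWithStats(m)
    for i in range(1,k):
        if st[i,4]>15: print(n,st[i],ce[i], cv2.minAreaRect(np.argwhere(l==i)[:,::-1].astype(np.float32)))
E
```

```text
side [437 113  25  11 211] [448.61137441 118.09952607] ((449.0, 118.0), (10.0, 24.0), 90.0)
side [228 181  19  29 459] [237.08061002 195.05664488] ((237.0758819580078, 195.21401977539062), (27.883094787597656, 17.341163635253906), 86.42366790771484)
top [265 152  16  20 233] [272.24892704 162.07725322] ((271.36285400390625, 162.05752563476562), (18.061840057373047, 15.710038185119629), 48.8140754699707)
top [533 397  27  23 533] [546.84615385 409.26266417] ((546.0, 408.0), (22.0, 26.0), 90.0)
```

View pics/side1.png

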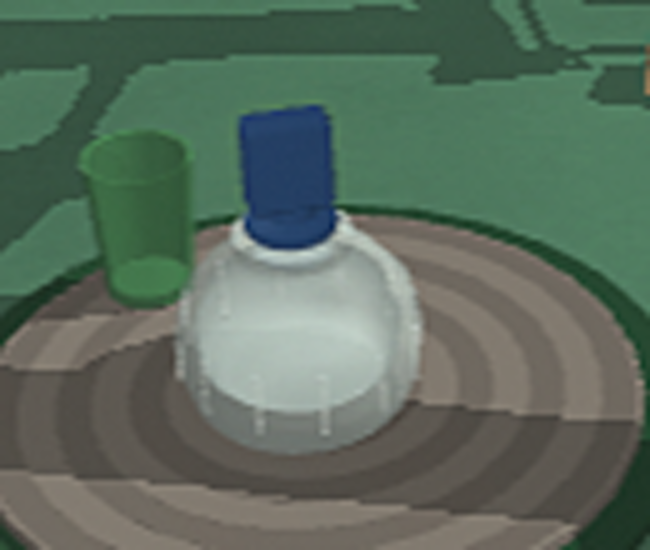

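View pics/top1.png

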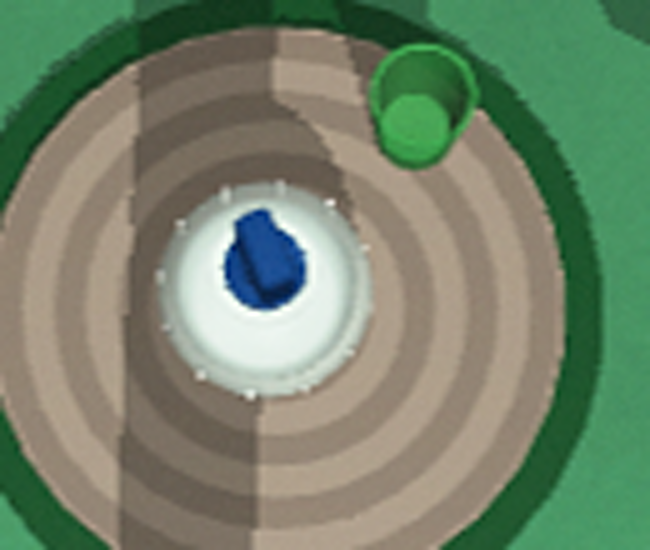

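```bash
python3 - <<'E'
from h import *
a=[]
for n,(x,y,w,hh) in(("top",(258,146,28,30)),("side",(220,174,36,40))):
    c=bot.camera(n);im=c["image"][y:y+hh,x:x+w]
    im=np.clip(im.astype(float)*1.6,0,255).astype(np.uint8)
    cv2.imwrite(f"pics/{n}2.png",cv2.resize(im[:,:,::-1],None,fx=15,fy=15,interpolation=cv2.INTER_NEAREST))
E
```

```text
(no output)
```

View pics/top2.png

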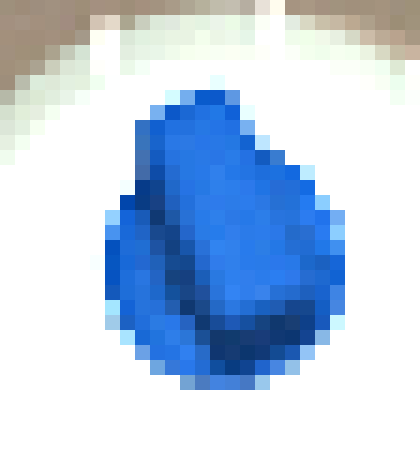

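View pics/side2.png

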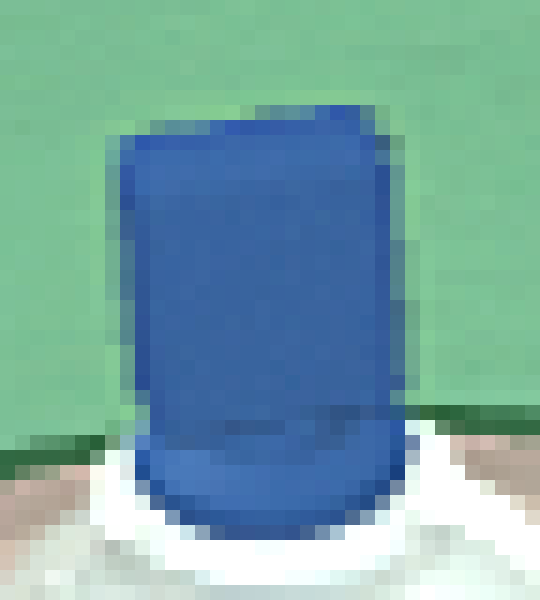

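```bash
python3 - <<'E'
from h import *
t=bot.camera("top");s=bot.camera("side")
T=lambda a,b:(258+a/15-.5,146+b/15-.5)
S=lambda a,b:(220+a/15-.5,174+b/15-.5)
# height: top view near short edge corners vs..., side silhouettes
for nm,c,p,q in(("top near edge",t,T(207,318),T(318,298)),("top left edge",t,T(148,180),T(207,318)),("top leftedge full",t,T(137,125),T(207,318)),("right",t,T(240,100),T(318,298)),("side back edge",s,S(122,135),S(377,105))):
    for z in (.1845,):
        a=plane(c,*p,z);b=plane(c,*q,z);d=b-a
        print(nm,np.round(a,4),np.round(b,4),"len %.4f ang %.1f"%(np.hypot(*d[:2]),np.degrees(np.arctan2(d[1],d[0]))))
# gray dump
g=t["image"][150:174,262:284].astype(int).sum(2);print(g)
E
```

```text
top near edge [0.5586 0.0073 0.1845] [ 0.5619 -0.0125  0.1845] len 0.0201 ang -80.5
top left edge [0.5836 0.0174 0.1845] [0.5586 0.0073 0.1845] len 0.0270 ang -158.0
top leftedge full [0.5936 0.0192 0.1845] [0.5586 0.0073 0.1845] len 0.0370 ang -161.2
right [0.5979 0.0008 0.1845] [ 0.5619 -0.0125  0.1845] len 0.0384 ang -159.7
side back edge [0.6021 0.0046 0.1845] [ 0.5631 -0.0088  0.1845] len 0.0413 ang -160.9
[[419 423 479 520 446 467 504 524 555 571 565 567 562 543 529 520 491 488
  482 473 470 467]
 [437 440 457 492 522 570 588 596 610 560 482 558 613 604 590 578 564 543
  515 503 496 480]
 [438 480 528 572 602 617 579 457 331 181 190 288 531 660 638 625 606 589
  570 540 515 501]
 [512 563 591 620 649 577 340 181 221 233 240 209 502 689 667 649 639 630
  610 583 558 529]
 [577 608 632 661 543 221 205 222 237 236 247 219 329 616 721 689 660 652
  636 624 594 565]
 [623 639 657 673 577 224 205 248 239 246 247 237 198 431 691 735 724 687
  657 645 630 604]
 [650 656 668 713 641 222 201 244 249 252 243 247 223 184 243 600 745 721
  695 663 652 628]
 [658 671 698 742 667 215 170 221 
[... 847 characters left out ...]
9 242 227 203 179 143 152 201
  268 584 727 713]
 [698 714 684 380 201 231 242 254 203 120 168 180 161 141 122 118 140 194
  454 690 721 713]
 [707 716 739 703 429 221 240 250 235 169 111 120 116 117 123 108 147 345
  643 729 712 706]
 [700 706 723 742 676 305 232 245 261 213 118 124 114 118 145 179 365 651
  734 716 711 708]
 [704 704 712 731 743 681 313 249 237 222 169 129 138 209 263 365 637 735
  716 705 702 706]
 [709 711 705 710 729 742 730 555 310 250 257 252 250 374 643 749 729 716
  703 705 708 706]
 [708 713 710 711 710 720 733 742 753 729 636 634 705 744 731 722 709 698
  694 708 708 705]
 [708 712 715 714 704 697 716 725 724 725 728 726 723 717 713 707 695 697
  712 707 710 705]]
```

```bash
python3 - <<'E'
from h import *
t=bot.camera("top");s=bot.camera("side")
T=lambda a,b:(258+a/15-.5,146+b/15-.5)
S=lambda a,b:(220+a/15-.5,174+b/15-.5)
# far(back) edge corners: top right edge ends, side top edge ends (left in side = +x end)
print(tri(t,T(240,97),s,S(122,135)),tri(t,T(318,298),s,S(377,105)))
# jar: belly outline / lap disc centre in top
im=t["image"];hsv=cv2.cvtColor(im,cv2.COLOR_RGB2HSV)
# lap pan: dark green
for nm,c in(("top",t),("side",s)):
    h=cv2.cvtColor(c["image"],cv2.COLOR_RGB2HSV)
    m=cv2.inRange(h,(0,0,40),(30,110,200));
    m=cv2.morphologyEx(m,cv2.MORPH_OPEN,np.ones((3,3)))
    cs=[k for k in cv2.findContours(m,cv2.RETR_EXTERNAL,cv2.CHAIN_APPROX_NONE)[0] if cv2.contourArea(k)>2000]
    for k in cs:
        x,y,w,hh=cv2.boundingRect(k)
        e=cv2.fitEllipse(cv2.convexHull(k)); print(nm,"disc",(x,y,w,hh),np.round(e[0],1),np.round(e[1],1),plane(c,*e[0],.0195))
    # jar white
    m=cv2.inRange(h,(30,0,120),(100,60,255)); m=cv2.morphologyEx(m,cv2.MORPH_OPEN,np.ones((3,3)))
    for k in cv2.findContours(m,cv2.RETR_EXTERNAL,cv2.CHAIN_APPROX_NONE)[0]:
        x,y,w,hh=cv2.boundingRect(k)
        if cv2.contourArea(k)>600 and 150<x<300 and 100<y<260:
            e=cv2.fitEllipse(cv2.convexHull(k));print(nm,"jar",(x,y,w,hh),e,plane(c,*e[0],.0195+.042))
# predictions
for x,y in((.579,.0045),(.581,.007)):
    print("pred jar belly ctr",proj(t,[x,y,.0615]),"collar ctr",proj(t,[x,y,.1285]),proj(s,[x,y,.1285]))
E
```

```text
(array([0.60100145, 0.00102717, 0.18218869]), np.float64(0.004077566824800802)) (array([ 0.56307738, -0.01246073,  0.18239867]), np.float64(0.001554820961259169))
top disc (420, 311, 97, 78) [469.9 351.2] [ 51.5 117. ] [ 0.03722134 -0.56099333  0.0195    ]
top disc (246, 288, 115, 90) [302.3 349.5] [110.3 130.1] [ 0.05159809 -0.07403284  0.0195    ]
top disc (217, 116, 116, 113) [274.7 171.9] [113.7 115.6] [ 0.57287243 -0.00260719  0.0195    ]
top disc (436, 0, 124, 222) [549.7 109.9] [184.6 274. ] [ 0.75347519 -0.85046476  0.0195    ]
top disc (23, 0, 428, 58) [224.6  23.4] [ 80.2 497.1] [1.04257762 0.14573281 0.0195    ]
top jar (252, 147, 42, 42) ((272.56805419921875, 167.55654907226562), (42.29905700683594, 42.57754898071289), 28.97444725036621) [0.57866731 0.00368464 0.0615    ]
side disc (175, 203, 134, 83) [241.3 243.9] [ 82.4 134.3] [0.57388452 0.02834262 0.0195    ]
side disc (384, 184, 148, 102) [459.  228.9] [104.7 172.2] [ 0.00089633 -0.08940486  0.0195    ]
side disc (0, 149, 171, 227) [-28002.   27787.9] [ 1084.7 78988.4] [1.12205745 1.29820885 0.0195    ]
side disc (0, 0, 560, 191) [257.6  57.5] [356.3 613.9] [ 0.83576998 -2.12459685  0.0195    ]
side jar (215, 205, 49, 42) ((240.35739135742188, 224.96026611328125), (43.26948547363281, 50.76303482055664), 109.79096984863281) [0.57831283 0.00410606 0.0615    ]
pred jar belly ctr [272.28723201 167.44828792] collar ctr [272.25406405 163.11062644] [238.53050168 202.76627692]
pred jar belly ctr [271.42114557 166.78568126] collar ctr [271.3451362  162.41582127] [237.54758163 203.25931564]
```

Both views agree. The knob's long axis has a yaw of about 19.5°, the stopper axis is at (0.5785, 0.0045), and the knob top triangulates to z≈0.182 (0.1845 expected). I'll go up first, then across.

move_arm --steps "0 0 45 0 0 0 -1;0 0 45 0 0 0 -1;0 0 45 0 0 0 -1;29 40 0 0 0 0 -1;29 40 0 0 0 0 -1;29 40 0 0 0 0 -1;29 40 0 0 0 0 -1;29 40 0 0 0 0 -1;29 40 0 0 0 0 -1;29 40 0 0 0 0 -1" --newtons 40

```text
time_s: 1.5
ee_pos: [0.3786, -0.2646, 0.3554]
eef_rot: [-179.8, -0.2, -72.9]
force: [1.7, -1.2, 0.5]
grip_width: 1.0
```

move_arm --steps "29 40 0 0 0 0 -1;29 40 0 0 0 0 -1;29 40 0 0 0 0 -1;29 40 0 0 0 0 -1;29 40 0 0 0 0 -1;29 40 0 0 0 1 -1;18 25 0 0 0 1 -1;0 0 0 0 0 0 -1"

```text
time_s: 2.3
ee_pos: [0.5736, 0.0116, 0.3562]
eef_rot: [-179.6, -0.3, -70.4]
force: [-0.5, -0.6, -0.1]
grip_width: 1.001
```

```bash
python3 - <<'E'
from rig import bot
s=bot.get_state();print(s['ee_pos'],s['eef_rot'],s['joints'],s['force'],s['time_s'])
E
```

```text
[0.57364925 0.01164948 0.35620602] [-179.56757812   -0.30825373  -70.4454501 ] [-5.72116256e+00  1.29414424e+01  7.09141294e+01 -9.45567895e-02
  9.56217809e+01  6.47134322e+01] [-0.54894574 -0.58154155 -0.05457448] 2.3
```

```bash
cat >> h.py <<'E'
from scipy.spatial.transform import Rotation as R
AX=np.array([np.cos(np.radians(19.5)),np.sin(np.radians(19.5)),0])
def delta(p,lean=0,yaw=-70.5):
    "needed shift mm, rotvec deg to TCP p with lean about knob long axis"
    s=bot.get_state()
    Rc=R.from_euler('xyz',s['eef_rot'],degrees=True)
    Rt=R.from_rotvec(np.radians(lean)*AX)*R.from_euler('xyz',[180,0,yaw],degrees=True)
    return np.round((np.array(p)-s['ee_pos'])*1000,1),np.round(np.degrees((Rt*Rc.inv()).as_rotvec()),2)
E
python3 -c "
from h import *
print(delta([.5785,.0045,.1515]))"
```

```text
(array([   4.9,   -7.1, -204.7]), array([ 0.15,  0.51, -0.06]))
```

move_arm --steps "2.5 -3.5 -40 0.2 0.2 0 -1;2.4 -3.5 -40 0.2 0.2 0 -1;0 0 -30 0 0 0 -1;0 0 0 0 0 0 -1;0 0 0 0 0 0 -1"

```text
time_s: 2.8
ee_pos: [0.5777, 0.0024, 0.2454]
eef_rot: [-179.7, -0.0, -70.4]
force: [-0.0, -0.6, -0.2]
grip_width: 1.0
```

```bash
python3 - <<'E'
from h import *
print(delta([.5785,.0045,.1515]),bot.get_state()['force'])
for n,(x,y) in(("side",(170,110)),("top",(210,100))):
    c=bot.camera(n);im=c["image"]
    cv2.imwrite(f"pics/{n}3.png",cv2.resize(im[y:y+120,x:x+150,::-1],None,fx=5,fy=5,interpolation=cv2.INTER_CUBIC))
E
```

```text
(array([  0.8,   2.1, -93.9]), array([-0.07,  0.3 , -0.08])) [-0.0450484  -0.64062775 -0.16930665]
```

View pics/side3.png

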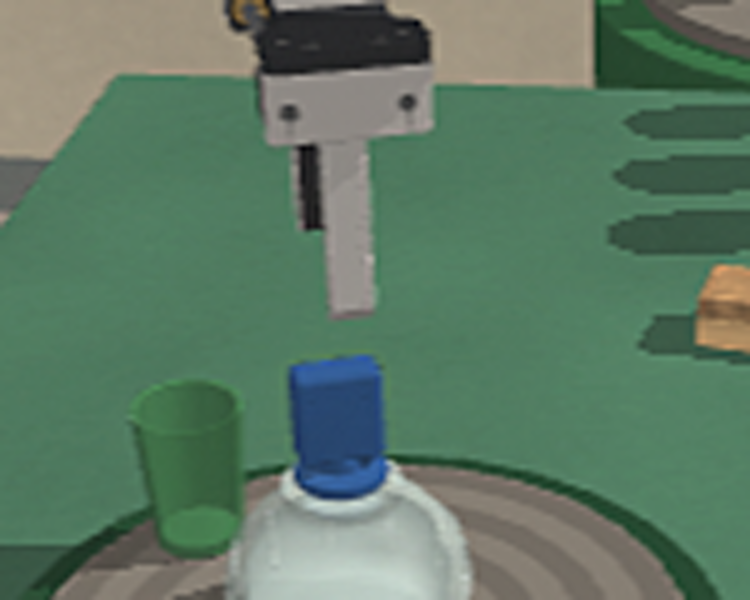

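The side view shows the open fingers above the knob: front finger tip at about (352,312) in the crop, knob top at about (336,362). They straddle the knob, so I'll descend.

move_arm --steps "0.5 1 -35 0 0.15 0 -1;0.3 1 -30 0 0.15 0 -1;0 0 -20 0 0 0 -1;0 0 -8 0 0 0 -1;0 0 0 0 0 0 -1;0 0 0 0 0 0 -1"

```text
time_s: 3.5
ee_pos: [0.5872, 0.0025, 0.1638]
eef_rot: [-178.6, -0.6, -70.5]
force: [-1.3, -0.7, -0.4]
grip_width: 0.998
```

```bash
python3 - <<'E'
from h import *
print(delta([.5785,.0045,.1525]),bot.get_state()['force'])
for n,(x,y) in(("side",(170,110)),("top",(210,100))):
    c=bot.camera(n);im=c["image"]
    cv2.imwrite(f"pics/{n}4.png",cv2.resize(im[y:y+120,x:x+150,::-1],None,fx=5,fy=5,interpolation=cv2.INTER_CUBIC))
E
```

```text
(array([ -8.7,   2. , -11.3]), array([ 0.12,  1.52, -0.02])) [-1.25211558 -0.74791854 -0.35680168]
```

View pics/side4.png

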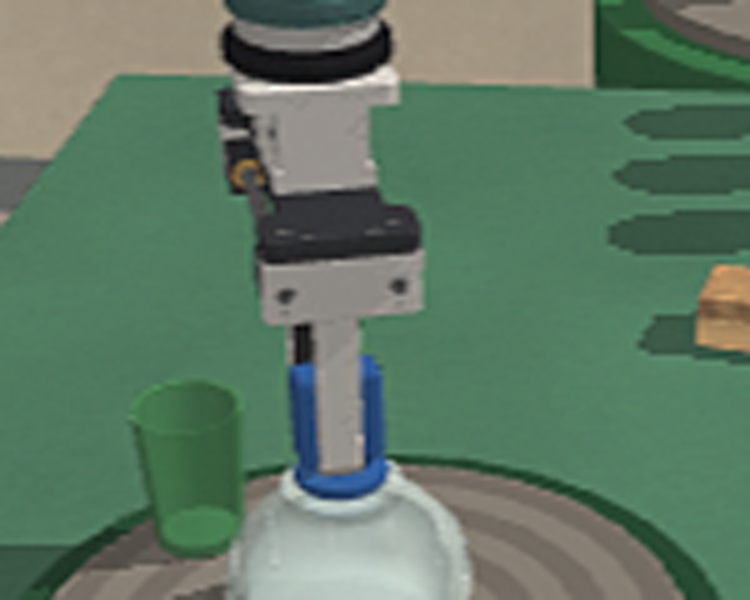

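move_arm --steps "-4 1 -3 0.1 0.8 0 -1;-2.5 0.5 -2 0 0.4 0 -1;0 0 0 0 0 0 -1;0 0 0 0 0 0 -1"

```text
time_s: 4.0
ee_pos: [0.5815, 0.0041, 0.161]
eef_rot: [-179.5, -0.2, -70.5]
force: [-0.1, 0.4, -0.4]
grip_width: 1.001
```

```bash
python3 -c "
from h import *
print(delta([.5785,.0045,.1525]),bot.get_state()['force'])"
```

```text
(array([-3. ,  0.4, -8.5]), array([ 0.04,  0.49, -0.02])) [-0.10795705  0.43106274 -0.44566751]
```

move_arm --steps "-2 0.2 -5 0 0.3 0 -1;-1.5 0.2 -4 0 0.2 0 -1;0 0 0 0 0 0 -1;0 0 0 0 0 0 -1"

```text
time_s: 4.4
ee_pos: [0.5774, 0.0046, 0.1509]
eef_rot: [179.9, -0.0, -70.5]
force: [-0.3, -0.1, -0.6]
grip_width: 0.997
```

```bash
python3 -c "
from h import *
print(delta([.5785,.0045,.1525]),bot.get_state()['force'])"
```

```text
(array([ 1.1, -0.1,  1.6]), array([ 0.04, -0.09, -0.03])) [-0.28055048 -0.08740782 -0.57203276]
```

move_arm --steps "0 0 0 0 0 0 1;0 0 0 0 0 0 1;0 0 0 0 0 0 1;0 0 0 0 0 0 1;0 0 0 0 0 0 1;0 0 0 0 0 0 1;0 0 0 0 0 0 1;0 0 0 0 0 0 1" --newtons 50

```text
time_s: 5.2
ee_pos: [0.5777, 0.0045, 0.1512]
eef_rot: [179.9, -0.0, -70.5]
force: [-0.2, -0.7, -0.0]
grip_width: 0.355
```

```bash
python3 - <<'E'
from h import *
print(delta([.5785,.0045,.1525]),bot.get_state()['force'],bot.get_state()['ft_torque'])
for n,(x,y) in(("side",(170,110)),("top",(210,100))):
    c=bot.camera(n);im=c["image"]
    cv2.imwrite(f"pics/{n}5.png",cv2.resize(im[y:y+120,x:x+150,::-1],None,fx=5,fy=5,interpolation=cv2.INTER_CUBIC))
E
```

```text
(array([0.8, 0. , 1.3]), array([ 0.04, -0.05, -0.02])) [-0.22156455 -0.66354418 -0.04386382] [-0.00140429 -0.00545714 -0.01970389]
```

View pics/side5.png

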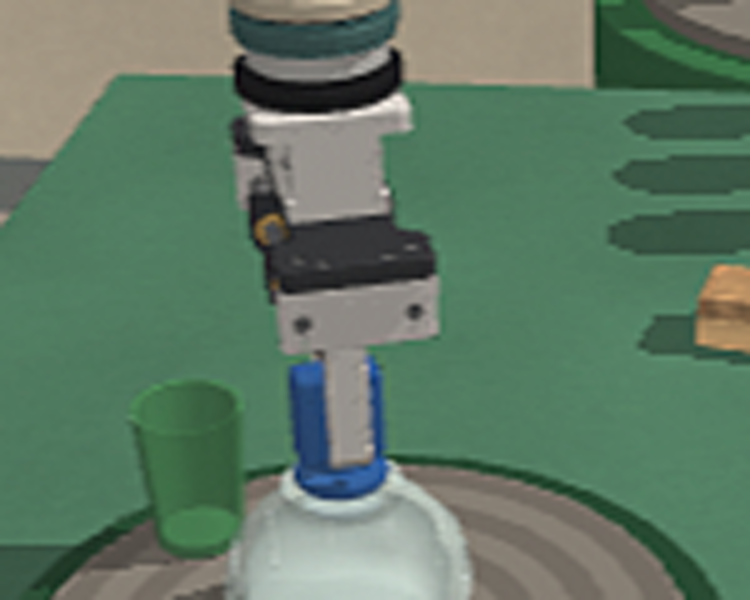

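move_arm --steps "0 0 0 0 0 0 1;0 0 0 0 0 0 1;0 0 0 0 0 0 1;0 0 0 0 0 0 1;0 0 0 0 0 0 1;0 0 0 0 0 0 1"

```text
time_s: 5.9
ee_pos: [0.5781, 0.0031, 0.1513]
eef_rot: [179.9, -0.2, -70.5]
force: [0.6, -1.4, -0.9]
grip_width: 0.228
```

```bash
python3 - <<'E'
from h import *
print(delta([.5785,.0045,.1525]),bot.get_state()['force'],bot.get_state()['ft_torque'])
for n,(x,y) in(("side",(170,110)),("top",(210,100))):
    c=bot.camera(n);im=c["image"]
    cv2.imwrite(f"pics/{n}6.png",cv2.resize(im[y:y+120,x:x+150,::-1],None,fx=5,fy=5,interpolation=cv2.INTER_CUBIC))
E
```

```text
(array([0.4, 1.4, 1.2]), array([ 0.19, -0.01,  0.  ])) [ 0.55069876 -1.40265159 -0.92840306] [-0.27515011 -0.05956486 -0.0488961 ]
```

View pics/side6.png

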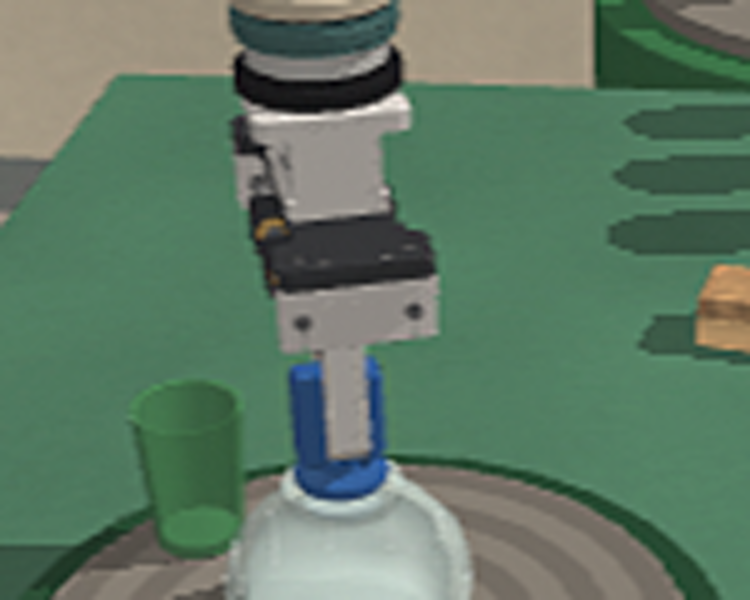

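Grip width reads 21.4 mm, so the knob is held. I'll start rocking towards the flat faces, pivoting about the neck point at z≈0.1135.

```bash
cat >> h.py <<'E'
P0=np.array([.578,.0031,.1135]);L=np.array([0,0,.0378])
def tgt(lean,h=0,P=P0): 
    return P+R.from_rotvec(np.radians(lean)*AX).apply(L)+[0,0,h/1000]
def lean():
    s=bot.get_state();z=-R.from_euler('xyz',s['eef_rot'],degrees=True).as_matrix()[:,2]
    n=np.cross(AX,[0,0,1]); th=np.degrees(np.arctan2(z@n,z[2])); o=np.degrees(z@AX)
    piv=s['ee_pos']-L[2]*z
    print("t %.2f lean %.2f other %.2f pivot-now minus P0 (mm)"%(s['time_s'],th,o),np.round((piv-P0)*1000,1),"F",np.round(s['force'],1),"M",np.round(s['ft_torque'],2),"grip %.3f"%s['grip_width'])
def go(l,h):
    print("to lean %g h %g:"%(l,h),*delta(tgt(l,h),l))
E
python3 -c "
from h import *
lean();go(3,0);go(6,0);go(-6,0)"
```

```text
t 6.00 lean -0.18 other 0.07 pivot-now minus P0 (mm) [ 0.1 -0.2 -0. ] F [ 0.5 -1.6  0.5] M [-0.33 -0.05 -0.07] grip 0.230
to lean 3 h 0: [ 0.5 -1.8 -0. ] [3.02 0.99 0.  ]
to lean 6 h 0: [ 1.2 -3.7 -0.2] [ 5.85  1.99 -0.  ]
to lean -6 h 0: [-1.5  3.8 -0.2] [-5.47 -2.01  0.01]
```

move_arm --steps "0.3 -1 0 1.6 0.6 0 1;0.3 -1 0 1.6 0.6 0 1;0.3 -1 0 1.6 0.6 0 1;0.3 -0.9 0 1.4 0.5 0 1;0 0 0 0 0 0 1"

```text
time_s: 6.5
ee_pos: [0.5797, -0.0011, 0.1508]
eef_rot: [179.8, 7.1, -70.5]
force: [0.3, -0.0, 0.2]
grip_width: 0.236
```

```bash
python3 -c "
from h import *
lean();go(6,0);go(-6,0)"
```

```text
t 6.50 lean 7.08 other 0.15 pivot-now minus P0 (mm) [ 0.   0.2 -0.3] F [ 0.3 -0.   0.2] M [-0.04 -0.09  0.03] grip 0.236
to lean 6 h 0: [-0.4  0.5  0.3] [-0.97 -0.5  -0.04]
to lean -6 h 0: [-3.   7.9  0.3] [-12.28  -4.51  -0.03]
```

```bash
python3 - <<'E'
from h import *
a=[]
for n,(x,y) in(("side",(190,160)),("top",(225,115))):
    c=bot.camera(n);im=c["image"]
    a.append(cv2.resize(im[y:y+95,x:x+95,::-1],(400,400),interpolation=cv2.INTER_CUBIC))
cv2.imwrite("pics/b7.png",np.hstack(a))
E
```

```text
(no output)
```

View pics/b7.png

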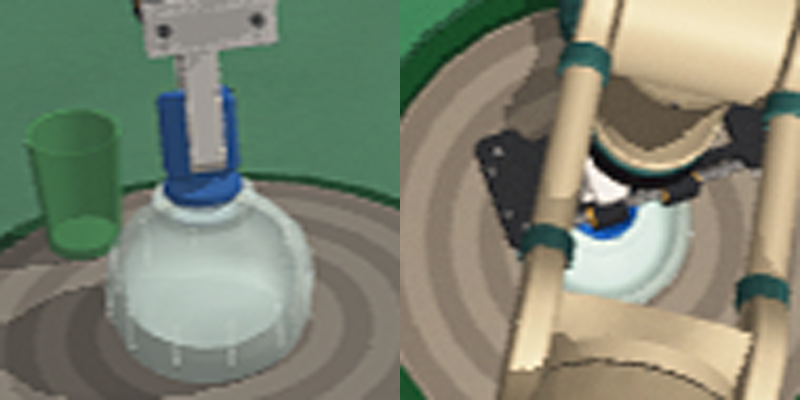

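The jar's foot and belly haven't moved in the picture, and only the knob leans. Now the opposite swing, with a small lift.

move_arm --steps "-0.4 1 0.2 -1.5 -0.55 0 1;-0.4 1 0.2 -1.5 -0.55 0 1;-0.4 1 0.2 -1.5 -0.55 0 1;-0.4 1 0.3 -1.5 -0.55 0 1;-0.4 1 0.3 -1.5 -0.55 0 1;-0.4 1 0.3 -1.5 -0.55 0 1;-0.4 1 0.3 -1.5 -0.55 0 1;-0.2 0.6 0.2 -1 -0.35 0 1;0 0 0 0 0 0 1"

```text
time_s: 7.5
ee_pos: [0.5758, 0.0087, 0.1519]
eef_rot: [-180.0, -6.6, -70.1]
force: [2.0, -2.8, -4.2]
grip_width: 0.233
```

```bash
python3 -c "
from h import *
lean();go(6,4);go(-6,2)"
```

```text
t 7.50 lean -6.58 other -0.07 pivot-now minus P0 (mm) [-0.7  1.5  0.8] F [ 2.  -2.8 -4.2] M [-0.37 -0.28 -0.02] grip 0.233
to lean 6 h 4: [ 3.5 -9.3  3.2] [11.83  4.26 -0.41]
to lean -6 h 2: [ 0.9 -1.9  1.2] [ 0.54  0.22 -0.41]
```

move_arm --steps "0.4 -1.1 0.4 1.5 0.55 0 1;0.4 -1.1 0.4 1.5 0.55 0 1;0.4 -1.1 0.4 1.5 0.55 0 1;0.4 -1.1 0.4 1.5 0.55 0 1;0.4 -1.1 0.4 1.5 0.55 0 1;0.4 -1.1 0.4 1.5 0.55 0 1;0.4 -1.1 0.3 1.5 0.55 0 1;0.3 -0.7 0.2 1 0.35 0 1;0 0 0 0 0 0 1"

```text
time_s: 8.4
ee_pos: [0.5777, 0.0013, 0.1521]
eef_rot: [179.9, 6.5, -69.9]
force: [0.7, 0.5, -4.0]
grip_width: 0.235
```

```bash
python3 -c "
from h import *
lean();go(6,4);go(-6,4)"
```

```text
t 8.40 lean 6.46 other 0.21 pivot-now minus P0 (mm) [-1.8  2.2  1. ] F [ 0.7  0.5 -4. ] M [-0.08 -0.3   0.01] grip 0.235
to lean 6 h 4: [ 1.6 -2.   3. ] [-0.39 -0.29 -0.65]
to lean -6 h 4: [-1.1  5.5  3. ] [-11.68  -4.36  -0.63]
```

move_arm --steps "-0.3 0.9 0.8 -1.5 -0.55 -0.1 1;-0.3 0.9 0.8 -1.5 -0.55 -0.1 1;-0.3 0.9 0.8 -1.5 -0.55 -0.1 1;-0.3 0.9 0.8 -1.5 -0.55 -0.1 1;-0.3 0.9 0.8 -1.5 -0.55 -0.1 1;-0.3 0.9 0.8 -1.5 -0.55 -0.1 1;-0.3 0.9 0.8 -1.5 -0.55 0 1;-0.2 0.5 0.5 -0.8 -0.3 0 1;0 0 0 0 0 0 1"

```text
time_s: 9.3
ee_pos: [0.5722, 0.0126, 0.1561]
eef_rot: [179.8, -6.5, -70.2]
force: [1.8, -2.3, -7.6]
grip_width: 0.234
```

```bash
python3 -c "
from h import *
lean();go(6,4);go(-6,4)"
```

```text
t 9.30 lean -6.51 other 0.14 pivot-now minus P0 (mm) [-4.5  5.4  5.1] F [ 1.8 -2.3 -7.6] M [-0.06 -0.42  0.01] grip 0.234
to lean 6 h 4: [  7.1 -13.2  -1. ] [11.84  4.05 -0.26]
to lean -6 h 4: [ 4.5 -5.7 -1. ] [ 0.54  0.01 -0.25]
```

```bash
cat > look.py <<'E'
import sys
from h import *
c=bot.camera("side");im=c["image"]
o=np.load("pics/side0.npy");x,y=190,160
f=lambda i:cv2.resize(i[y:y+95,x:x+95,::-1],(400,400),interpolation=cv2.INTER_CUBIC)
cv2.imwrite(f"pics/{sys.argv[1]}.png",np.hstack([f(o),f(im)]))
E
python3 look.py b8
```

```text
(no output)
```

View pics/b8.png

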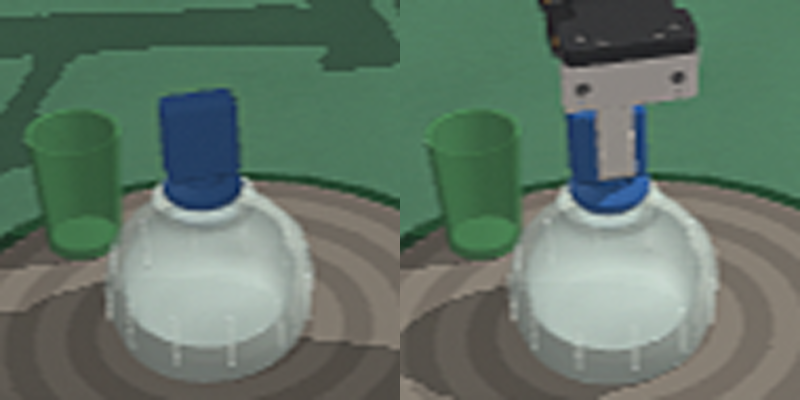

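The jar has slid only a few mm along with the rocking and still stands flat. The pivot has risen 5 mm. Next swing, with a slight lateral correction.

move_arm --steps "0.6 -1.4 0.6 1.5 0.55 0 1;0.6 -1.4 0.6 1.5 0.55 0 1;0.6 -1.4 0.6 1.5 0.55 0 1;0.6 -1.4 0.6 1.5 0.55 0 1;0.6 -1.4 0.6 1.5 0.55 0 1;0.6 -1.4 0.6 1.5 0.55 0 1;0.6 -1.4 0.6 1.5 0.55 0 1;0.3 -0.7 0.3 0.7 0.3 0 1;0 0 0 0 0 0 1"

```text
time_s: 10.25
ee_pos: [0.5719, 0.0032, 0.1573]
eef_rot: [179.1, 6.6, -70.2]
force: [0.7, 2.1, -6.8]
grip_width: 0.232
```

```bash
python3 look.py b9;python3 -c "
from h import *
lean();go(6,6);go(-6,6)"
```

```text
t 10.30 lean 6.60 other 0.88 pivot-now minus P0 (mm) [-8.1  4.1  6.2] F [-0.4  1.6 -8.8] M [ 0.24 -0.25  0.02] grip 0.232
to lean 6 h 6: [ 7.4 -3.9 -0.2] [-0.28 -0.99 -0.43]
to lean -6 h 6: [ 4.8  3.5 -0.2] [-11.58  -5.04  -0.34]
```

View pics/b9.png

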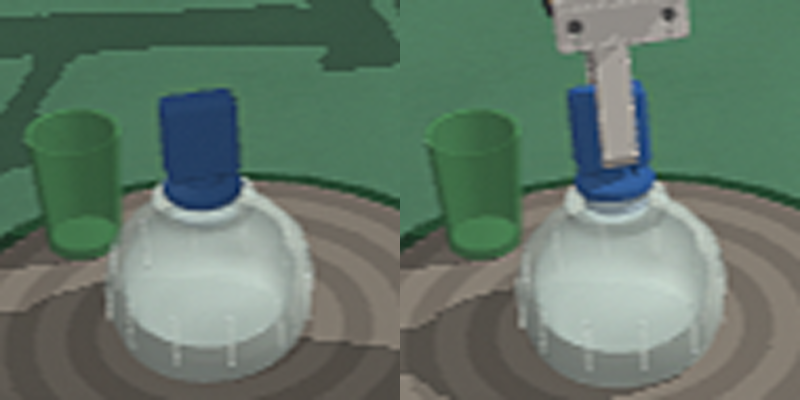

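move_arm --steps "0.4 1 0.6 -1.5 -0.65 0 1;0.4 1 0.6 -1.5 -0.65 0 1;0.4 1 0.6 -1.5 -0.65 0 1;0.4 1 0.6 -1.5 -0.65 0 1;0.4 1 0.6 -1.5 -0.65 0 1;0.4 1 0.6 -1.5 -0.65 0 1;0.4 1 0.6 -1.5 -0.65 0 1;0.2 0.5 0.3 -0.7 -0.3 0 1;0 0 0 0 0 0 1"

```text
time_s: 11.2
ee_pos: [0.5687, 0.0123, 0.16]
eef_rot: [179.3, -6.7, -69.8]
force: [0.6, -1.7, -10.8]
grip_width: 0.231
```

```bash
python3 look.py b10;python3 -c "
from h import *
lean();go(6,8);go(-6,8)"
```

```text
t 11.25 lean -6.65 other 0.60 pivot-now minus P0 (mm) [-8.2  4.8  8.9] F [  0.9  -1.2 -11.2] M [-0.04 -0.09  0.01] grip 0.231
to lean 6 h 8: [ 10.6 -12.8  -0.9] [12.13  3.65 -0.65]
to lean -6 h 8: [ 8.  -5.4 -0.9] [ 0.84 -0.41 -0.59]
```

View pics/b10.png

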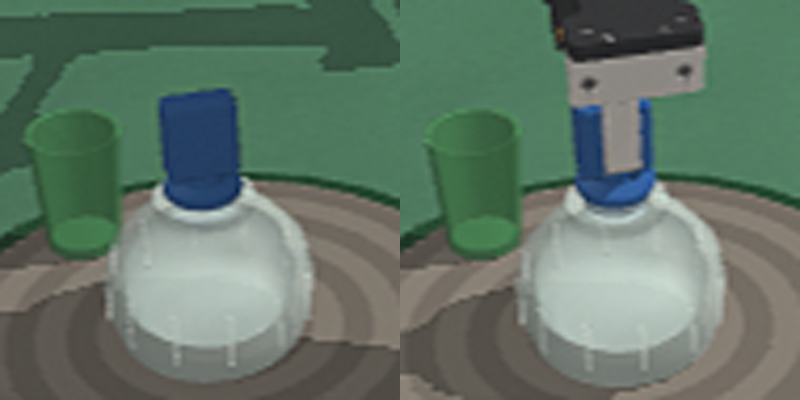

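move_arm --steps "1 -1.3 0.2 1.5 0.45 0 1;1 -1.3 0.2 1.5 0.45 0 1;1 -1.3 0.3 1.5 0.45 0 1;1 -1.3 0.3 1.5 0.45 0 1;1 -1.3 0.3 1.5 0.45 0 1;1 -1.3 0.3 1.5 0.45 0 1;1 -1.3 0.3 1.5 0.45 0 1;0.5 -0.7 0.2 0.8 0.2 0 1;0 0 0 0 0 0 1"

```text
time_s: 12.15
ee_pos: [0.5721, 0.0046, 0.1638]
eef_rot: [179.8, 6.3, -69.8]
force: [-3.7, 2.3, -2.7]
grip_width: 0.236
```

```bash
python3 look.py b11;python3 -c "
from h import *
lean();go(6,8);go(-6,8)"
```

```text
t 12.20 lean 6.27 other 0.29 pivot-now minus P0 (mm) [-7.5  5.3 12.7] F [-3.7  2.6 -1.6] M [0.5  0.71 0.08] grip 0.233
to lean 6 h 8: [ 7.2 -5.2 -4.7] [-0.18 -0.29 -0.72]
to lean -6 h 8: [ 4.6  2.2 -4.7] [-11.47  -4.37  -0.7 ]
```

View pics/b11.png

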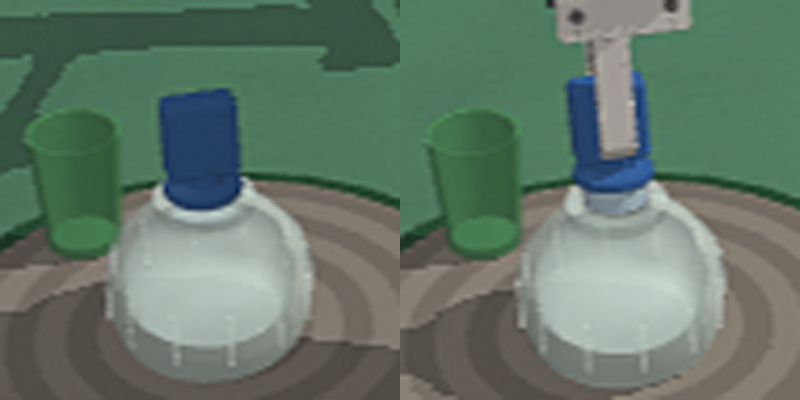

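The stopper is nearly free: the vertical force is down to about the stopper's own weight and h≈12.7 mm. Next I'll raise it gently and bring it upright.

move_arm --steps "-0.3 0.3 2 0 0 0 1;-0.3 0.5 2 -1 -0.4 0 1;-0.3 0.8 2 -1.2 -0.5 0 1;-0.3 0.8 2 -1.2 -0.5 0 1;0 0 0 0 0 0 1"

```text
time_s: 12.7
ee_pos: [0.578, 0.0046, 0.1766]
eef_rot: [-179.2, 1.5, -69.7]
force: [0.3, 0.1, -2.2]
grip_width: 0.231
```

```bash
python3 look.py b12;python3 -c "
from h import *
lean()"
```

```text
t 12.75 lean 1.56 other -0.76 pivot-now minus P0 (mm) [ 0.2  2.5 25.1] F [ 1.1  0.5 -1.6] M [-0.04  0.03  0.03] grip 0.230
```

View pics/b12.png

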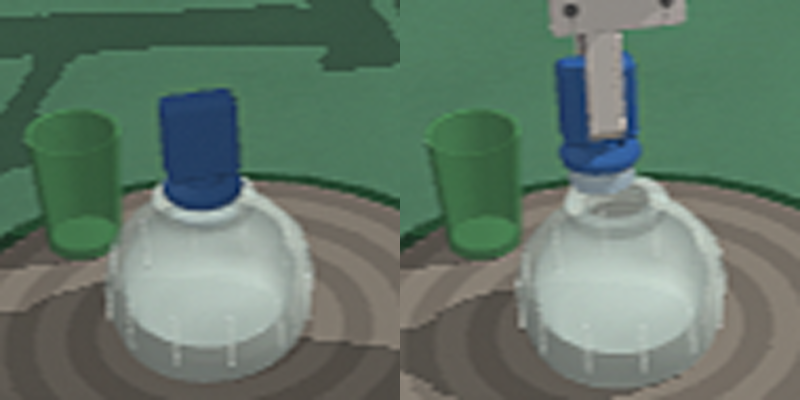

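```bash
python3 - <<'E'
from h import *
s=bot.camera("side")
r=[]
for im in(np.load("pics/side0.npy"),s["image"]):
    h=cv2.cvtColor(im,cv2.COLOR_RGB2HSV)
    m=cv2.inRange(h,(30,0,120),(100,60,255)); m=cv2.morphologyEx(m,cv2.MORPH_OPEN,np.ones((3,3)))
    for k in cv2.findContours(m,cv2.RETR_EXTERNAL,cv2.CHAIN_APPROX_NONE)[0]:
        x,y,w,hh=cv2.boundingRect(k)
        if cv2.contourArea(k)>600 and 150<x<300 and 100<y<260:
            # belly only: rows below 215
            kk=k[k[:,0,1]>=214]; e=cv2.fitEllipse(kk);print((x,y,w,hh),np.round(e[0],2),plane(s,*e[0],.0615)); r.append(plane(s,*e[0],.0615))
print((r[1]-r[0])*1000); J=np.array([.5783,.0042])+(r[1]-r[0])[:2];print(J)
print(delta([*J,.178]))
E
```

```text
(216, 205, 48, 42) [240.18 224.61] [0.57905207 0.0025794  0.0615    ]
(218, 202, 50, 50) [242.7  226.04] [0.57150229 0.00832671 0.0615    ]
[-7.5497806   5.74731366  0.        ]
[0.57075022 0.00994731]
(array([-7.1,  5.7,  1.9]), array([-1.75,  0.15, -0.77]))
```

move_arm --steps "-2.3 2 0.5 -0.8 0.1 -0.4 1;-2.3 2 0.5 -0.6 0 -0.3 1;-2 1.5 0.5 -0.3 0 0 1;0 0 0 0 0 0 1;0 0 0 0 0 0 1;0 0 0 0 0 0 1"

```text
time_s: 13.4
ee_pos: [0.5704, 0.0103, 0.1771]
eef_rot: [180.0, -0.1, -70.5]
force: [0.3, 0.2, -2.1]
grip_width: 0.232
```

```bash
python3 look.py b13;python3 -c "
from h import *
lean();print(delta([.571,.0095,.178]))
t=bot.camera('top');cv2.imwrite('pics/t13.png',cv2.resize(t['image'][110:230,210:340,::-1],None,fx=5,fy=5))"
```

```text
t 13.45 lean -0.09 other 0.05 pivot-now minus P0 (mm) [-7.6  7.1 25.7] F [-0.5  0.4 -1.8] M [ 0.03 -0.05 -0.01] grip 0.232
(array([ 0.6, -0.8,  1. ]), array([ 0.1 , -0.02, -0.01]))
```

View pics/b13.png

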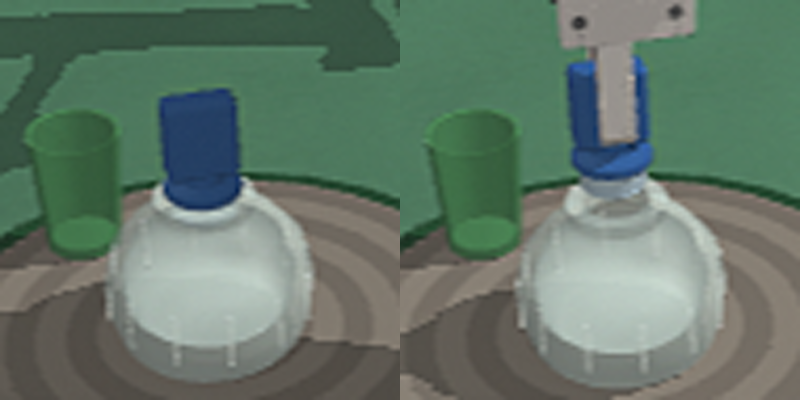

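View pics/t13.png

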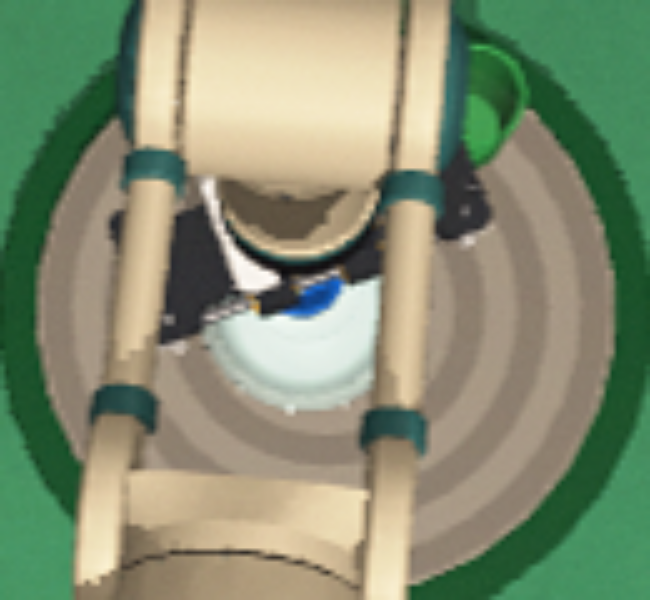

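The stopper is upright, centred and clear. The wrist force is about −2 N, which is the stopper's weight alone, and the jar stands flat. I'll settle briefly and hand in.

move_arm --steps "0 0 0 0 0 0 1;0 0 0 0 0 0 1;0 0 0 0 0 0 1"

```text
time_s: 13.8
ee_pos: [0.5706, 0.0098, 0.1769]
eef_rot: [179.9, -0.1, -70.5]
force: [-0.3, -0.4, -1.6]
grip_width: 0.23
```

```bash
python3 -c "
from h import *
lean();print(bot.get_state()['joint_velocities']);print(bot.hand_in())"
```

```text
t 13.80 lean -0.09 other 0.05 pivot-now minus P0 (mm) [-7.4  6.6 25.6] F [-0.3 -0.4 -1.6] M [ 0.02 -0.05 -0.  ] grip 0.230
[ 0.0066433  -0.05227053 -0.14037407  0.0463745   0.01676961 -0.16343581]
the job is handed in; nothing more can be done
None
```

The stopper came free and I handed the job in at 13.8 s, still holding it upright over the jar's mouth. I gripped the knob across its flat faces at 50 N and rocked it about ±6–7° from side to side, easing it up until it let go after six full swings.

- **Stopper at the end:** it leans about 0.1°, with the plug's underside about 12–13 mm above the rim by arm position. The picture puts the total rise at roughly 23 mm against 25.6 mm from the arm. It is centred to within a few mm of the mouth.
- **Contact:** the wrist force is about −1.6 to −2 N, which is the stopper's weight alone, and the grip width reads 21.6 mm.
- **Jar:** the picture shows it standing flat, but it slid about 9–10 mm during the rocking, against the 30 mm limit.
- **Other things:** the tumbler looked unmoved in the pictures. The stone and cork block were not measured again, but the arm never came near them.
- **Disagreements:** the knob's top triangulated about 2 mm lower than the text says, within the calibration. The arm overshot once to a 7.1° lean on the first rock, with no visible jar tip. The upward pull reached about 11 N in one swing, close to the jar's weight.

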